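Trim a headphone amplifier's drifted bias needle

ROBOT

A 6-joint arm with a two-finger parallel gripper is mounted at the origin on the work surface. World frame = base frame: x ahead of the robot, y to its left, z up, the work surface at z = 0. Lengths are in m, angles in degrees, forces in N, time in s.
With the tool pointing down it reaches from about 0.3 to 0.75 m from the base axis. Payload 8.5 kg.
Tool frame: the origin (TCP) lies midway between the tips of the shut fingers; the grasp point (between the pads) lies 19 mm behind it (bot.grip_point_offset is the z of the grasp point in the tool frame, in m); z points along the fingers, y is the line along which they close (so a half turn about z gives the same grasp; the last joint's range is limited). The gripper opens to 85 mm and grips with 20 to 120 N. Pads are 22 mm wide; open, the fingers measure 114 mm over their backs; the gripper's body (76 mm by 85 mm) begins 54 mm behind the grasp point. The pads swing forward as they close: fully open they stand 13 mm farther back than shut.
Start: joints at [-85.216, 21.807, 74.336, -0, 83.858, -12.336], TCP at [0.162, -0.526, 0.231] pointing down, gripper open.
Joint ranges: [-178.18, 178.18], [-50.72, 133.34], [12.68, 142.11], [-81.47, 261.47], [9.98, 163.14], [-165.26, 165.26]. Speed limits (degrees/s): [136.94, 136.94, 180, 180, 180, 180].

INTERFACE

Orientations are given as a 3x3 rotation matrix whose columns are the frame's x, y, z axes.
In Python, from plant import bot gives the robot as it stands. Calls block until the motion is done:
- bot.move_to(position, orientation): joint-space move of the TCP to a pose.
- bot.servo_line(position, orientation=None, v=0.15, stop_force=None): straight line of the TCP; orientation=None keeps the orientation; v is the mean speed in m/s. With stop_force (N) it stops when the force on the tool has changed by that much, and returns True; else False.
- bot.move_j(angles): joint-space move.
- bot.open() and bot.clamp(): open the fingers fully, or close them until they stop; the grip force is fixed at half the most.
- bot.wait(seconds).
- bot.solve_ik(position, orientation): joint angles nearest the present ones, or None.
- bot.camera(name): name is "side" or "top"; returns the picture (384x512x3 uint8, red, green, blue); there is no depth.
- bot.get_calibration(name): a dict with "intrinsics" (3x3 intrinsics, pixels), "dist_coeffs" ([k1, k2, p1, p2, k3] as OpenCV has them; the pictures are not rectified), "extrinsics" (4x4, takes a point from camera to world coordinates). Camera axes: x right, y up, looking along -z (the intrinsics and any distortion apply to the point x, -y, -z); pixel columns grow to the right and rows downward; lengths in m; the calibration is good to about 2 mm. A picture is of the moment at which its call begins. get_calibration takes no time and is no camera call.
A pose or a line that the arm cannot do raises bot.IKError and nothing moves.
- bot.hand_in(): hands the job in; it is judged then, once.
Trained networks look in the newest picture that a camera, given by its name, has taken for a name from the list of things; names that differ only in an ending like _2 or _b are one class to them, and where a whole thing is asked for, a point or a joint stands for the part that bears it (a point fixed in the world has none). Each returns a list of dicts, best first, with "score" (0 to 1); they miss things now and then, are a little off and sometimes report something else, mostly with a low value. They report only what shows in the picture. A call takes as long as a camera call.
- bot.search_frame(camera, name): "point" ([x, y, z] in m, in the coordinates of the camera as it stood for that picture, good to about 4 mm: the middle of the surface that is visible of it).
- bot.regions_of(camera, name): "mask" (384x512 bool, what is visible of it).
- bot.tip_of(camera, name): "point" ([x, y, z] in m, in the coordinates of the camera as it stood for that picture, good to about 4 mm: a listed point, or the origin of a listed thing).
Readings, each from a call of its own:
- bot.current_time_s(): time.
- bot.current_joint_positions(): joint angles.
- bot.current_qvel(): joint speeds.
- bot.current_joint_efforts(): joint torques, N m.
- bot.current_eef_pos(): TCP position.
- bot.current_tool_rot(): TCP orientation.
- bot.current_ft_force(): force on the tool from outside, world axes, zero at the start.
- bot.current_wrist_torque(): the same for the moment, N m.
- bot.current_finger_gap(): opening from 0.0 (shut) to 1.0 (fully open).
- bot.current_grasp_force(): force on a finger pad.
Only numpy, scipy, OpenCV 4.12 (cv2) and the standard library are available. Lean on these libraries where they do the work, as an engineer would, in place of code of your own. Each camera call takes 0.05 s, during which the arm holds its last target. There are 200 camera calls.

TASK

One of the two meter needles on top of the headphone amplifier has drifted off the dark block at mid scale. Take the flat-handled plastic tuning tool from its stand, seat its blade in the slotted trimmer beside that meter, pressing only lightly, and turn it until the needle points at the middle of the block. Then put the tool back upright in its hole in the stand, leaving the other trimmer, the glass tubes and everything else on the bench alone.

Things in the scene. Friction and masses are not known exactly. Their poses are not given: they have to be found in the camera images.
- tool: white plastic tuning tool, 114 mm long, 21-42 g, upright in its stand. Origin at the blade's tip, z up along it. From the tip: flat blade 2 mm thick (x), 8 mm wide (y), 4.5 mm long; round shaft 9 mm across up to 50 mm; round collar 20 mm across, 50-54 mm, which rests on the stand; flat handle 12 mm thick (x), 18 mm wide (y), 54-114 mm. Blade and handle are flat the same way
- tool_tip (a point): the middle of the tool blade's end (the tool's origin and axes)
- stand_hole (a point): centre of the mouth of the tuning tool's own hole, 13 mm across and right through, in the stand's top, 55 mm above the bench; its axis is vertical. The tool's tip is 50 mm below this point when fully home
- stand: grey plastic tool stand, fixed, 75 mm (x) by 120 mm (y), 55 mm high, origin at the centre of its underside. Two holes 60 mm apart: the tuning tool's at y = -30 mm, the spare driver's at y = +30 mm
- driver: spare steel driver with a round grey handle 15 mm across, standing in the stand's other hole, its top 111 mm above the bench; bystander. Origin at its lower tip
- amp: dark headphone amplifier, fixed, 250 mm (x) by 290 mm (y), origin at the centre of its underside, deck 68 mm up; its front, with the volume knob, is +x. On the rear of the deck a grey transformer, 75 mm (x) by 100 mm (y), centred at x = -80 mm, to 118 mm above the bench
- tubes: four fragile glass tubes, 21 mm across, reaching 120 mm above the bench, in a row along y at amplifier x = -80 mm, y = +-88 and +-122 mm. Origin as the amplifier's
- channel_a: the drifted channel's aluminium plate on the amplifier's deck, 150 mm (x) by 135 mm (y), 4 mm thick; the two channels are alike and may sit in either order. It carries a black meter (60 x 74 mm, 17 mm high) centred at x = +42 mm and its trimmer at x = -45 mm. Origin: centre of the underside, z up, +x to the amplifier's front
- channel_b: the same plate of the other channel, whose needle is well set
- needle_a (a joint): the drifted channel's meter needle, 33 mm, under a clear window, pivoted at the meter's +x side. At 0 it points to -x, at the middle of the dark block (-0.1 to 0.1). Rad, positive anticlockwise from above. It turns with the trimmer, half as far and the same way round. It starts between 0.35 and 0.7, so the trimmer must be turned clockwise from above
- needle_b (a joint): the other channel's needle, already on its block and to be left alone; values as needle_a
- trimmer_a_top (a point): the drifted channel's trimmer: centre of the upper face of its screw head, 77.5 mm above the bench, axes as the channel plate's. The head is white nylon, 10 mm across, with a slot 3.2 mm wide and 3.5 mm deep right across it, a dark line from above. At the start the slot lies within 55 degrees of the plate's x axis, either way. A push over about 20 N cracks it
- trimmer_b_top (a point): the same point of the other channel's trimmer, to be left alone
- trimmer_a: the drifted channel's trimmer: fixed steel bushing, 24 mm across, 15.5 mm high, bore 9.8 mm, flaring to 15 mm in the top 4.5 mm, so that it guides the tool's shaft; the screw head lies in it, 10 mm below the mouth, and turns against about 0.02 N m of friction, staying where it is left. Origin on its axis at the plate's top; its yaw is not the slot's
- trimmer_b: the same bushing and screw of the other channel
- moose: white ceramic moose, 155 mm high, loose bystander. Origin between its feet
- bowl: birch bowl of keys, 124 mm across, 45 mm high, loose bystander. Origin at the centre of its underside
- shaker: stainless cocktail shaker, 87 mm across, 216 mm high, loose bystander. Origin at the centre of its underside

How it is judged:
By the outcome, as a careful person would: the job done as asked, in the order asked, and still so for the second after the job is handed in, with the robot touching nothing.
It also fails if it takes over 72 s, if anything falls off the work surface, if the arm or the gripper's body presses on something with over 40 N, if the wrist force passes 120 N, or if a joint passes its speed limit or range.

## Working session

There is one attempt and no reset: what is moved stays moved. The work goes in short steps, each a Python script; the robot and the scene stay as the last script left them, time stands still between calls to the robot, and variables do not carry over. Pictures are saved under pics/ and viewed, at most 10 in all, crops included, and the job is handed in when it is done.

```bash
mkdir -p pics; ls; cat > h.py <<'E'
import numpy as np, cv2
from plant import bot
def cal(c):
    k=bot.get_calibration(c); return np.array(k["intrinsics"]),np.array(k["dist_coeffs"]),np.array(k["extrinsics"])
def w(c,p):
    E=cal(c)[2]; return E[:3,:3]@np.array(p)+E[:3,3]
def ray(c,uv):
    K,D,E=cal(c); q=cv2.undistortPoints(np.array([[uv]],float),K,D)[0,0]
    d=E[:3,:3]@np.array([q[0],-q[1],-1]); return E[:3,3],d
def onz(c,uv,z):
    o,d=ray(c,uv); return o+d*(z-o[2])/d[2]
def proj(c,P):
    K,D,E=cal(c); q=(np.atleast_2d(P)-E[:3,3])@E[:3,:3]; q=q*[1,-1,-1]
    return cv2.projectPoints(q,np.zeros(3),np.zeros(3),K,D)[0][:,0]
def tri(a,ua,b,ub):
    A=np.zeros((3,3));y=np.zeros(3)
    for c,u in((a,ua),(b,ub)):
        o,d=ray(c,u); d=d/np.linalg.norm(d); M=np.eye(3)-np.outer(d,d); A+=M;y+=M@o
    return np.linalg.solve(A,y)
def save(c,n,box=None,s=1):
    im=bot.camera(c); 
    j=im if box is None else im[box[1]:box[3],box[0]:box[2]]
    cv2.imwrite(f"pics/{n}.png",cv2.resize(j[...,::-1],None,fx=s,fy=s,interpolation=cv2.INTER_CUBIC)); return im
E
python3 - <<'E'
from h import *
np.set_printoptions(precision=4,suppress=True)
a=save("top","top0",s=1.5);b=save("side","side0",s=1.5)
np.save("pics/t.npy",a);np.save("pics/s.npy",b)
for c in("top","side"): print(c,cal(c)[2][:3],cal(c)[0][0,0])
for n in["tool","tool_tip","stand_hole","stand","driver","amp","channel_a","channel_b","trimmer_a_top","trimmer_b_top","needle_a","moose","bowl","shaker"]:
  for c in("top","side"):
    print(n,c,[(round(r["score"],2),w(c,r["point"]).round(4).tolist()) for r in bot.tip_of(c,n)[:3]] if not n.startswith("needle") else [(round(r["score"],2),w(c,r["point"]).round(4).tolist()) for r in bot.search_frame(c,n)[:3]])
print(bot.current_time_s())
E
```

```text
pics
top [[ 0.1034  0.9724 -0.2093  0.3452]
 [-0.9946  0.1015 -0.0197 -0.0242]
 [ 0.0021  0.2102  0.9777  1.3789]] 464.5727542149926
side [[-0.9908  0.085  -0.1057  0.4738]
 [-0.1355 -0.6491  0.7485  0.9775]
 [-0.005   0.7559  0.6546  0.9494]] 414.44799375512224
tool top [(0.41, [0.5704, 0.2139, 0.005]), (0.17, [0.5773, -0.194, 0.075]), (0.17, [0.5615, -0.047, 0.0788])]
tool side [(0.56, [0.5693, 0.2096, 0.0062])]
tool_tip top [(0.6, [0.5589, -0.0547, 0.0706])]
tool_tip side []
stand_hole top []
stand_hole side [(0.87, [0.5649, 0.2119, 0.0563])]
stand top [(0.6, [0.57, 0.244, -0.0019])]
stand side [(0.76, [0.5709, 0.2432, 0.0038])]
driver top [(0.48, [0.5784, 0.2711, 0.0041])]
driver side [(0.65, [0.5721, -0.1943, 0.0714]), (0.38, [0.5738, 0.2697, 0.0015])]
amp top [(0.62, [0.5669, -0.1243, 0.0015])]
amp side [(0.92, [0.566, -0.1223, -0.0012])]
channel_a top [(0.88, [0.6211, -0.1863, 0.0669]), (0.7, [0.6006, -0.0497, 0.0668])]
channel_a side [(0.67, [0.6015, -0.0453, 0.0655]), (0.64, [0.6154, -0.1879, 0.0657])]
channel_b top [(0.88, [0.6211, -0.1863, 0.0669]), (0.7, [0.6006, -0.0497, 0.0668])]
channel_b side [(0.67, [0.6015, -0.0453, 0.0655]), (0.64, [0.6154, -0.1879, 0.0657])]
trimmer_a_top top [(0.83, [0.5747, -0.1932, 0.0751])]
trimmer_a_top side [(0.79, [0.5732, -0.1919, 0.077])]
trimmer_b_top top [(0.87, [0.5636, -0.0502, 0.0778])]
trimmer_b_top side [(0.96, [0.5563, -0.0594, 0.0813]), (0.36, [0.5647, -0.1212, -0.0034])]
needle_a top [(0.3, [0.5723, 0.2685, 0.0948])]
needle_a side []
moose top [(0.68, [0.7005, 0.1209, -0.0019])]
moose side [(0.94, [0.7049, 0.1221, 0.0009])]
bowl top [(0.96, [0.6479, 0.3856, -0.0024]), (0.41, [0.5652, -0.0493, 0.0821])]
bowl side [(0.6, [0.6495, 0.3865, 0.0003]), (0.35, [0.7054, 0.124, 0.0014])]
shaker top [(0.6, [0.5525, -0.3955, -0.0003])]
shaker side [(0.96, [0.5468, -0.3906, -0.0039])]
1.5
```

View pics/top0.png

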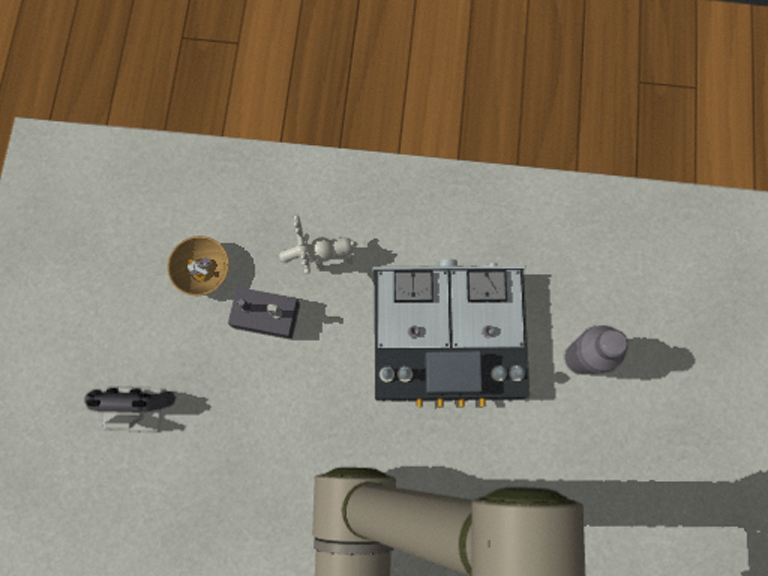

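```bash
python3 - <<'E'
import numpy as np,cv2
from h import proj
t=np.load("pics/t.npy");s=np.load("pics/s.npy")
def crop(im,c,pts,m,n):
    q=proj(c,pts).mean(0).astype(int); x,y=q-m; print(n,x,y)
    return cv2.resize(im[y:y+2*m,x:x+2*m,::-1],(390,390),interpolation=cv2.INTER_CUBIC)
A=[[.61,-.115,.075]];S=[[.568,.212,.09]]
a=np.hstack([crop(t,"top",A,65,"tA"),crop(s,"side",A,65,"sA")])
b=np.hstack([crop(t,"top",S,32,"tS"),crop(s,"side",S,32,"sS")])
cv2.imwrite("pics/cA.png",a);cv2.imwrite("pics/cS.png",b)
E
```

```text
tA 233 140
sA 196 104
tS 150 175
sS 229 207
```

View pics/cA.png

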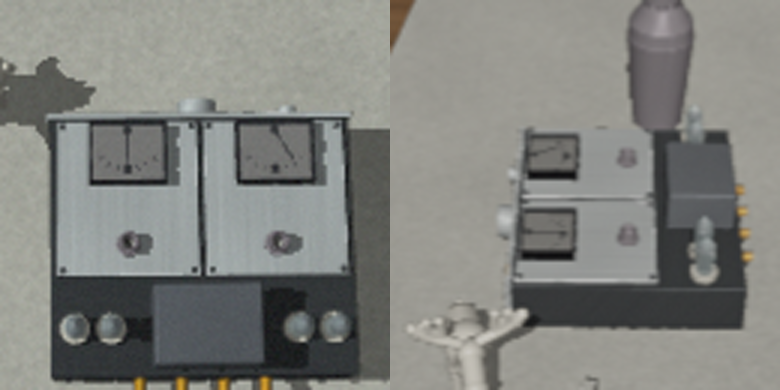

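View pics/cS.png

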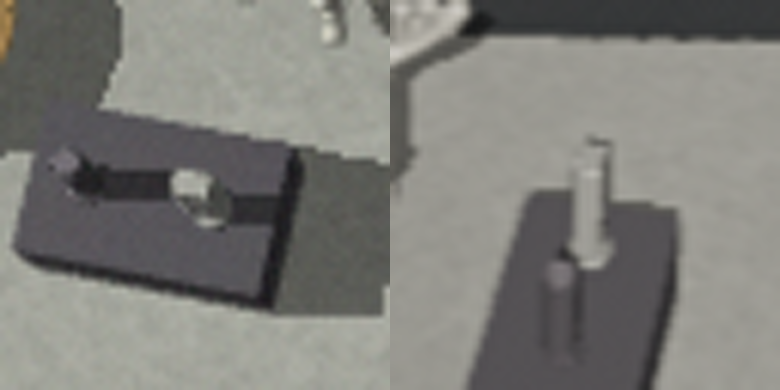

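The upper pictures show the drifted needle on the right-hand channel (y≈-0.19): pivot near (275,130), tip near (295,163) in the crop, about 0.5 rad. The tool is the white item at the stand's right hole, and the driver is on the left. Next I fit silhouettes for the tool's yaw and the trimmer's position.

```bash
cat >> h.py <<'E'
from scipy.optimize import minimize
def cyl(r,z0,z1):
    t=np.linspace(0,2*np.pi,24,endpoint=False); return np.array([[r*np.cos(a),r*np.sin(a),z] for z in(z0,z1) for a in t])
def box(a,b,z0,z1): return np.array([[x,y,z] for x in(-a/2,a/2) for y in(-b/2,b/2) for z in(z0,z1)])
def sil(c,parts,p):
    x,y,yaw=p; R=np.array([[np.cos(yaw),-np.sin(yaw),0],[np.sin(yaw),np.cos(yaw),0],[0,0,1]]); S=8
    u=[proj(c,q@R.T+[x,y,0]) for q in parts]; o=np.floor(np.vstack(u).min(0)).astype(int)-6; n=np.ceil(np.vstack(u).max(0)).astype(int)+6-o
    m=np.zeros((n[1]*S,n[0]*S),np.uint8)
    for q in u: cv2.fillConvexPoly(m,cv2.convexHull(np.round(((q+.5-o)*S-.5)*16).astype(np.int32)),1,shift=4)
    return o,cv2.resize(m.astype(np.float32),tuple(map(int,n)),interpolation=cv2.INTER_AREA)
def cost(masks,parts,p):
    e=0
    for c,M in masks.items():
        o,s=sil(c,parts,p); f=np.zeros(M.shape,np.float32); f[o[1]:o[1]+s.shape[0],o[0]:o[0]+s.shape[1]]=s
        e+=((f-M)**2).sum()
    return e
TOOL=[cyl(.010,.055,.059),box(.012,.018,.059,.119)]
E
python3 - <<'E'
from h import *
t=save("top","x1");s=save("side","x2")
masks={}
for n in("tool","trimmer_a"):
  for c in("top","side"):
    for r in bot.regions_of(c,n)[:3]:
        m=r["mask"]; ys,xs=np.nonzero(m); print(n,c,round(r["score"],2),m.sum(),xs.mean().round(2),ys.mean().round(2))
        masks.setdefault((n,c),[]).append(m)
def pick(n,c,P):
    q=proj(c,P)[0]; return min(masks[n,c],key=lambda m:np.hypot(*(np.argwhere(m).mean(0)[::-1]-q)))
mt={c:pick("tool",c,[.568,.212,.09]).astype(np.float32) for c in("top","side")}
best=[]
for yaw in np.radians(np.arange(0,180,10)):
    r=minimize(lambda p:cost(mt,TOOL,(p[0],p[1],yaw)),[.567,.212],method="Nelder-Mead",options=dict(initial_simplex=[[.567,.212],[.571,.212],[.567,.216]],maxiter=60))
    best.append((r.fun,np.degrees(yaw),*r.x)); 
print(np.round(best,4))
B=[cyl(.012,.072,.0875)]
for P in([.574,-.192,.08],[.560,-.054,.08]):
    mm={c:pick("trimmer_a",c,P).astype(np.float32) for c in("top","side")}
    for ms in(mm,{"top":mm["top"]},{"side":mm["side"]}):
        r=minimize(lambda p:cost(ms,B,(*p,0)),P[:2],method="Nelder-Mead",options=dict(initial_simplex=[P[:2],[P[0]+.004,P[1]],[P[0],P[1]+.004]],maxiter=80)); print("bush",r.x.round(4),r.fun)
def z(im,c,P,m,k):
    q=np.round(proj(c,P)[0]).astype(int); x,y=q-m; return cv2.resize(im[y:y+2*m,x:x+2*m,::-1],(380,290),interpolation=cv2.INTER_CUBIC)
out=np.vstack([np.hstack([z(t,"top",[.568,.212,.1],12,0),z(s,"side",[.568,.212,.09],16,0)]),np.hstack([z(t,"top",[.574,-.192,.085],8,0),z(s,"side",[.574,-.192,.085],8,0)])])
cv2.imwrite("pics/zoom.png",out)
E
```

```text
tool top 0.45 65 182.75 206.88
tool side 0.46 89 261.74 240.26
trimmer_a top 0.61 48 325.29 220.5
trimmer_a top 0.38 36 275.5 220.83Traceback (most recent call last):
  File "<stdin>", line 14, in <module>
    res = _minimize_neldermead(fun, x0, args, callback, bounds=bounds,
                               **options)
    fxcc = func(xcc)
    fx = function(np.copy(x), *(wrapper_args + args))
  File "<stdin>", line 14, in <lambda>
  File "h.py", line 37, in cost
    o,s=sil(c,parts,p); f=np.zeros(M.shape,np.float32); f[o[1]:o[1]+s.shape[0],o[0]:o[0]+s.shape[1]]=s
        ~~~^^^^^^^^^^^
  File "h.py", line 30, in sil
    u=[proj(c,q@R.T+[x,y,0]) for q in parts]; o=np.floor(np.vstack(u).min(0)).astype(int)-6; n=np.ceil(np.vstack(u).max(0)).astype(int)+6-o
       ~~~~^^^^^^^^^^^^^^^^^
  File "h.py", line 13, in proj
    K,D,E=cal(c); q=(np.atleast_2d(P)-E[:3,3])@E[:3,:3]; q=q*[1,-1,-1]
          ~~~^^^
  File "h.py", line 4, in cal
    k=bot.get_calibration(c); return np.array(k["intrinsics"]),np.array(k["dist_coeffs"]),np.array(k["extrinsics"])
ValueError: time passes only in moves, steps and waits
```

```bash
sed -i 's/^def cal(c):/import functools\n@functools.cache\ndef cal(c):/' h.py
cat > fit.py <<'E'
from h import *
t=save("top","x1");s=save("side","x2")
masks={}
for n in("tool","trimmer_a"):
  for c in("top","side"):
    masks[n,c]=[r["mask"] for r in bot.regions_of(c,n)[:4]]
def pick(n,c,P):
    q=proj(c,P)[0]; L=[m for m in masks[n,c] if np.hypot(*(np.argwhere(m).mean(0)[::-1]-q))<8]
    return L[0].astype(np.float32) if L else None
def pk(n,P):
    d={c:pick(n,c,P) for c in("top","side")}; return {c:m for c,m in d.items() if m is not None}
mt=pk("tool",[.568,.212,.09]); print(list(mt))
best=[]
for yaw in np.radians(np.arange(0,180,15)):
    r=minimize(lambda p:cost(mt,TOOL,(p[0],p[1],yaw)),[.567,.212],method="Nelder-Mead",options=dict(initial_simplex=[[.567,.212],[.571,.212],[.567,.216]],maxiter=50))
    best.append((r.fun,np.degrees(yaw),*r.x)); 
print(np.round(best,4))
B=[cyl(.012,.072,.0875)]
for P in([.574,-.192,.08],[.560,-.054,.08]):
    mm=pk("trimmer_a",P)
    for ms in [mm]+[{c:m} for c,m in mm.items()]:
        r=minimize(lambda p:cost(ms,B,(*p,0)),P[:2],method="Nelder-Mead",options=dict(initial_simplex=[P[:2],[P[0]+.004,P[1]],[P[0],P[1]+.004]],maxiter=80)); print("bush",list(ms),r.x.round(4),r.fun)
def z(im,c,P,m):
    q=np.round(proj(c,P)[0]).astype(int); x,y=q-m; print(c,P,x,y); return cv2.resize(im[y:y+2*m,x:x+2*m,::-1],(290,290),interpolation=cv2.INTER_CUBIC)
out=np.vstack([np.hstack([z(t,"top",[.568,.212,.1],12),z(s,"side",[.568,.212,.09],16)]),np.hstack([z(t,"top",[.574,-.192,.085],8),z(s,"side",[.574,-.192,.085],8)])])
cv2.imwrite("pics/zoom.png",out)
E
python3 fit.py
```

```text
['top', 'side']
[[ 43.9038   0.       0.5674   0.2113]
 [ 47.9958  15.       0.5674   0.2109]
 [ 64.1021  30.       0.5672   0.211 ]
 [ 73.4373  45.       0.567    0.2114]
 [ 79.7842  60.       0.5668   0.211 ]
 [ 80.1145  75.       0.5663   0.2112]
 [ 67.5203  90.       0.5676   0.2103]
 [ 64.1287 105.       0.568    0.2108]
 [ 71.1047 120.       0.5668   0.2103]
 [ 70.1875 135.       0.5689   0.211 ]
 [ 67.0095 150.       0.5688   0.2109]
 [ 56.1726 165.       0.5677   0.2113]]
bush ['top'] [ 0.5763 -0.1939] 30.930419921875
bush ['top'] [ 0.5763 -0.1939] 30.930419921875
bush ['top', 'side'] [ 0.557  -0.0535] 16.752197265625
bush ['top'] [ 0.5573 -0.0532] 2.557861328125
bush ['side'] [ 0.5551 -0.0524] 13.287109375
top [0.568, 0.212, 0.1] 170 194
side [0.568, 0.212, 0.09] 245 224
top [0.574, -0.192, 0.085] 317 212
side [0.574, -0.192, 0.085] 266 147
```

View pics/zoom.png

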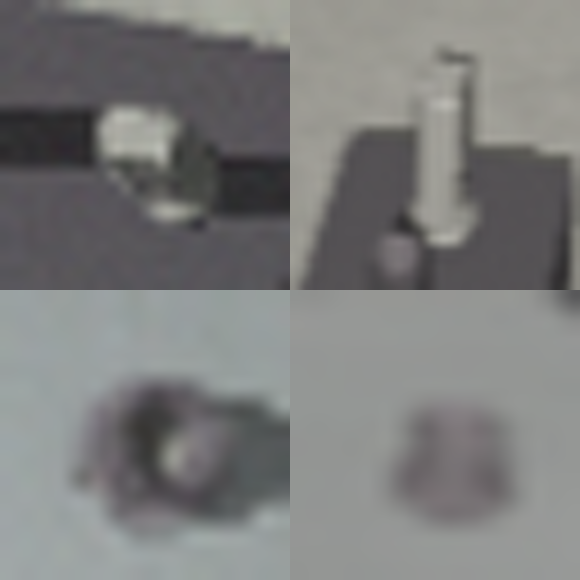

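The zooms show the tool's handle with its wide side along the image's horizontal, so its yaw is about 5° and it stands at about (0.567, 0.211). The slot can't be resolved inside trimmer A's bushing at (~325,220) in the top picture, so I'll find it by feel. Picking the tool now.

```bash
cat >> h.py <<'E'
np.set_printoptions(precision=4,suppress=True)
def Rz(deg):  # gripper pointing down, gripper y (tool x) at deg
    a=np.radians(deg); c,s=np.cos(a),np.sin(a); return np.array([[-s,c,0],[c,s,0],[0,0,-1.]]).T.T if 0 else np.column_stack([[s,-c,0],[c,s,0],[0,0,-1]])
E
python3 - <<'E'
from h import *
for d in (6,-174): R=Rz(d); print(d,np.linalg.det(R),bot.solve_ik([.5674,.2112,.20],R))
for d in range(-270,271,45): print(d,(bot.solve_ik([.575,-.193,.16],Rz(d))))
print(bot.current_tool_rot(),bot.current_time_s())
E
```

```text
Traceback (most recent call last):
  File "scipy/spatial/transform/_rotation.pyx", line 1143, in scipy.spatial.transform._rotation.Rotation.from_matrix
ValueError: Non-positive determinant (left-handed or null coordinate frame) in rotation matrix 0: [[ 0.1045  0.9945  0.    ]
 [-0.9945  0.1045  0.    ]
 [ 0.      0.     -1.    ]].
```

```bash
sed -i '/^def Rz/,$d' h.py; cat >> h.py <<'E'
def Rz(deg):  # gripper pointing down, gripper y (tool x) at deg from world x
    a=np.radians(deg); c,s=np.cos(a),np.sin(a); return np.array([[-s,c,0],[c,s,0],[0,0,-1.]])
E
python3 - <<'E'
from h import *
for d in (6,-174): print(d,bot.solve_ik([.5674,.2112,.20],Rz(d)))
for d in range(-180,180,45): print(d,(bot.solve_ik([.575,-.193,.16],Rz(d))))
print(bot.current_tool_rot(),bot.current_time_s())
E
```

```text
6 [ 9.2257 28.6818 68.1158 -0.     83.2024  3.2257]
-174 None
-180 [-29.7248  30.6536  71.5181  -0.      77.8282 150.2752]
-135 [-29.7248  30.6536  71.5181  -0.      77.8282 105.2752]
-90 [-29.7248  30.6536  71.5181  -0.      77.8282  60.2752]
-45 [-29.7248  30.6536  71.5181  -0.      77.8282  15.2752]
0 [-29.7248  30.6536  71.5181  -0.      77.8282 -29.7248]
45 [-29.7248  30.6536  71.5181  -0.      77.8282 -74.7248]
90 [ -29.7248   30.6536   71.5181   -0.       77.8282 -119.7248]
135 [ -29.7248   30.6536   71.5181   -0.       77.8282 -164.7248]
[[ 0.9557  0.2944 -0.    ]
 [ 0.2944 -0.9557 -0.    ]
 [-0.      0.     -1.    ]] 2.1
```

```bash
python3 - <<'E'
from h import *
p=bot.current_eef_pos(); bot.servo_line([p[0],p[1],.32],v=.3)
R=Rz(6)
bot.move_to([.5674,.2112,.30],R)
bot.servo_line([.5674,.2112,.13],v=.25)
bot.servo_line([.5674,.2112,.071],v=.08,stop_force=8) and print("contact",bot.current_eef_pos())
print(bot.current_ft_force()); bot.clamp(); print(bot.current_finger_gap()*85,bot.current_grasp_force(),bot.current_ft_force(),bot.current_time_s())
bot.servo_line([.5674,.2112,.135],v=.08); print(bot.current_ft_force(),bot.current_wrist_torque())
bot.servo_line([.5674,.2112,.25],v=.25)
print(bot.current_finger_gap()*85,bot.current_ft_force(),bot.current_time_s())
E
```

```text
[ 0.0004 -1.0456  1.1209]
11.264057108837418 58.47599387168884 [ 2.5508 -1.2382 -0.6812] 7.8833
[-0.2617 -0.1822  0.6469] [ 0.0371 -0.0354 -0.0498]
11.126529974035122 [-0.2721  0.3596 -1.374 ] 9.4417
```

```bash
python3 - <<'E'
from h import *
bot.move_to([.575,-.193,.25],Rz(90)); bot.servo_line([.575,-.193,.180],v=.15)
print(bot.current_eef_pos(),bot.current_ft_force())
t=save("top","x3");s=save("side","x4")
for n in("tool_tip","trimmer_a_top"):
  for c in("top","side"): print(n,c,[(round(r["score"],2),w(c,r["point"])) for r in bot.tip_of(c,n)[:3]])
for n in ("tool","trimmer_a"):
    for r in bot.regions_of("side",n)[:3]: ys,xs=np.nonzero(r["mask"]); print(n,r["score"],r["mask"].sum(),xs.min(),xs.max(),ys.min(),ys.max(),xs.mean(),ys.mean())
def z(im,c,P,m):
    q=np.round(proj(c,P)[0]).astype(int); x,y=q-m; print(c,x,y); return cv2.resize(im[y:y+2*m,x:x+2*m,::-1],(400,400),interpolation=cv2.INTER_CUBIC)
cv2.imwrite("pics/hov.png",np.hstack([z(t,"top",[.575,-.193,.1],25),z(s,"side",[.575,-.193,.12],25)]))
print(proj("side",[[.575,-.193,.114],[.575,-.193,.0875]]),bot.current_time_s())
E
```

```text
[ 0.5754 -0.193   0.1809] [ 0.5821 -0.4621 -0.1995]
tool_tip top []
tool_tip side [(0.4, array([ 0.569 , -0.1934,  0.1171])), (0.32, array([ 0.5706, -0.1932,  0.1199]))]
trimmer_a_top top [(0.71, array([ 0.5752, -0.1941,  0.0742])), (0.31, array([ 0.5561, -0.0553,  0.0682]))]
trimmer_a_top side [(0.66, array([ 0.5693, -0.1965,  0.0777]))]
tool 0.6 43 273 277 134 146 274.9767441860465 139.30232558139534
trimmer_a 0.55 34 273 278 179 185 275.6470588235294 181.8235294117647
top 301 194
side 249 122
[[274.0639 148.0692]
 [273.8906 154.2479]] 12.3167
```

View pics/hov.png

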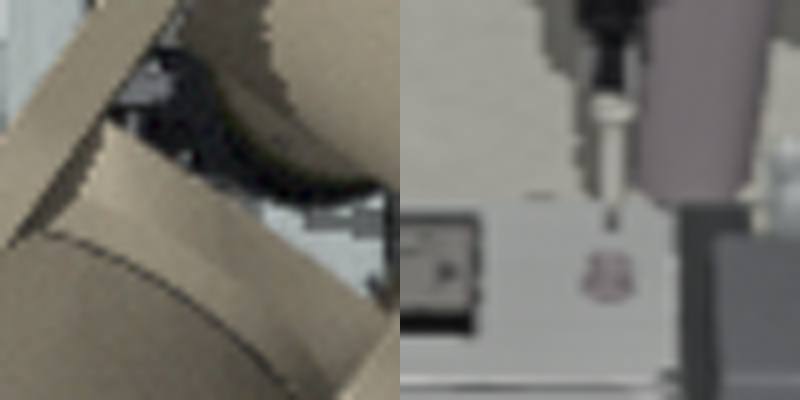

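The side view shows the blade just above trimmer A's bushing. The shaft is at column ≈275.1 and the bushing at ≈274.5, so the tool needs to go about 1 mm further in +x. I'll turn the tool half round to find its offset in the grip.

```bash
python3 - <<'E'
from h import *
def prof(s):
    g=s.astype(float).mean(2)
    print("shaft",g[139:146,268:283].mean(0).astype(int)); print("bush",g[152:160,266:284].mean(0).astype(int))
prof(cv2.imread("pics/x4.png"))
bot.servo_line([.575,-.193,.180],Rz(0),v=.05); print(bot.current_eef_pos(),bot.current_time_s())
s=save("side","x5");prof(s)
bot.servo_line([.575,-.193,.180],Rz(-90),v=.05); print(bot.current_eef_pos(),bot.current_time_s())
s=save("side","x6");prof(s); 
a=cv2.imread("pics/x2.png");prof(a)
cv2.imwrite("pics/rot.png",np.hstack([cv2.resize(cv2.imread(f"pics/x{i}.png")[125:165,255:295],(260,260),interpolation=cv2.INTER_CUBIC) for i in(4,5,6)]))
E
```

```text
shaft [156 156 145 115  91  93 137 160 140  98  88 100 105 109 110]
bush [152 152 152 152 152 146 132 122 126 128 124 128 144 153 153 154 155 125]
[ 0.575 -0.193  0.18 ] 14.0333
shaft [138 137 120  92  89  97 137 157 127  71  62  75  97 109 111]
bush [152 152 152 152 153 147 132 123 126 128 125 129 145 153 154 154 155 126]
[ 0.575 -0.193  0.18 ] 15.8
shaft [156 156 148 126 103 116 147 145 108  74  86 100 105 108 110]
bush [152 152 152 152 152 147 132 122 126 128 124 128 145 153 153 154 155 125]
shaft [151 151 151 151 152 153 153 152 131  96  91  97 102 105 107]
bush [148 148 148 148 148 143 128 118 122 124 121 124 140 149 149 150 151 121]
```

View pics/rot.png

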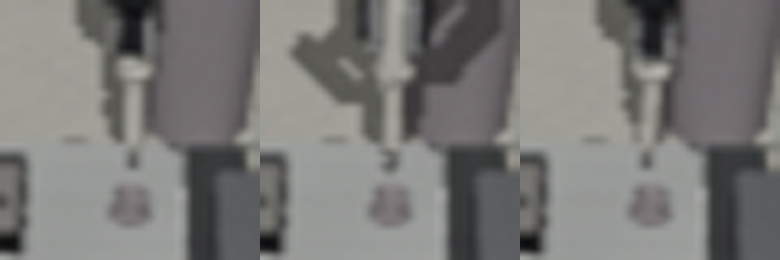

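The three crops show the shaft moving only about 0.6 px in a half turn, so the grip offset is about 0.7 mm and the tool is nearly over the bushing. I'm going down with a light force stop.

```bash
cat >> h.py <<'E'
def tcp(X,Y,z,d,e=.0007):
    a=np.radians(d); return [X+e*np.sin(a),Y-e*np.cos(a),z]
E
python3 - <<'E'
from h import *
X,Y=.5753,-.1935
bot.servo_line(tcp(X,Y,.160,-90),v=.1); print(bot.current_ft_force())
r=bot.servo_line(tcp(X,Y,.1425,-90),v=.02,stop_force=4)
print(r,bot.current_eef_pos(),bot.current_ft_force(),bot.current_wrist_torque(),bot.current_time_s())
E
```

```text
[ 0.6062  0.7662 -0.3469]
True [ 0.5738 -0.1932  0.1433] [-1.251   0.1658 -0.209 ] [0.0057 0.1159 0.009 ] 16.95
```

```bash
cat > probe.py <<'E'
from h import *
def probe(X,Y,ds,zlift=.1450,ztar=.1410,F=3.5):
    for d in ds:
        bot.servo_line(tcp(X,Y,zlift,d),Rz(d),v=.02 if 0 else .03)
        f0=bot.current_ft_force()
        r=bot.servo_line(tcp(X,Y,ztar,d),v=.015,stop_force=F)
        p=bot.current_eef_pos(); print(d,r,p,f0,bot.current_ft_force(),bot.current_wrist_torque()[2].round(4),round(bot.current_time_s(),2))
        if p[2]<.1422: return d
E
python3 - <<'E'
from probe import *
print(probe(.5750,-.1935,[-84,-72,-60,-48]))
E
```

```text
-84 True [ 0.5738 -0.1934  0.1434] [-0.8085  0.7293 -0.645 ] [-0.775  -0.752  -0.2696] -0.0188 17.42
-72 True [ 0.5737 -0.1937  0.1434] [-1.14    0.6606 -1.3584] [-0.1475  0.4298 -0.3873] -0.0315 17.98
-60 True [ 0.5738 -0.1939  0.1434] [-1.2704 -0.4218 -0.6129] [ 0.0467 -0.3227 -0.0824] -0.0249 18.55
-48 True [ 0.574  -0.1942  0.1435] [-1.2073  0.7841 -0.9574] [-0.5749 -2.0597 -0.1449] -0.0521 19.12
None
```

```bash
python3 - <<'E'
from probe import *
X,Y=.5745,-.1936
d=probe(X,Y,[-36,-26])
if d is None:
    bot.servo_line(tcp(X,Y,.1450,-26),v=.03)
    bot.servo_line(tcp(X,Y,.1452,40),Rz(40),v=.0005 if 0 else .03); print(bot.current_eef_pos(),bot.current_ft_force(),bot.current_time_s())
    d=probe(X,Y,[40,50,60,70,80,90])
print(d)
E
```

```text
-36 True [ 0.5739 -0.1944  0.1432] [-0.2003 -1.5364 -0.1547] [ 0.3657 -1.5461 -0.1212] -0.0286 19.69
-26 True [ 0.5741 -0.1946  0.1431] [-0.726  -1.9957 -1.3595] [ 0.1775 -0.2287  0.0688] 0.0261 20.24
[ 0.5754 -0.1943  0.1454] [ 3.2086 -1.2958  0.3976] 21.7917
40 True [ 0.5754 -0.1948  0.1438] [ 3.5401 -1.9634  1.621 ] [ 1.2004 -1.0649 -0.7398] 0.0226 22.26
50 True [ 0.5757 -0.1946  0.1438] [ 4.527  -3.035  -2.6183] [ 0.991  -1.9571  0.4644] 0.0239 22.79
60 True [ 0.5757 -0.1943  0.1439] [ 4.2141 -2.9557 -1.3062] [ 1.3358 -0.4856  0.5202] -0.009 23.32
70 True [ 0.5759 -0.1942  0.1439] [ 4.4676 -1.3287 -1.9817] [ 1.4865 -0.2035 -0.2518] -0.0463 23.86
80 True [ 0.5759 -0.194   0.144 ] [ 4.3236 -0.887  -2.4255] [ 0.8754 -1.1726  0.9104] 0.0305 24.39
90 True [ 0.5759 -0.1938  0.1441] [ 4.3559 -1.0012 -2.3339] [ 0.4698 -0.2644  1.3348] 0.044 24.93
None
```

```bash
sed -i 's/e=.0007/e=.00105/' h.py; cat >> h.py <<'E'
X,Y=.5748,-.1939
def rd(tag):
    print(tag,bot.current_eef_pos(),bot.current_ft_force(),bot.current_wrist_torque(),round(bot.current_time_s(),2))
E
python3 - <<'E'
from h import *
bot.servo_line(tcp(X,Y,.1450,92),Rz(92),v=.03); rd("lift")
r=bot.servo_line(tcp(X,Y,.1415,92),v=.015,stop_force=3.5); rd(r)
z=bot.current_eef_pos()[2]
for k in(.0003,.0006,.0010):
    bot.servo_line(tcp(X,Y,z-k,92),v=.01); rd(k)
    if bot.current_ft_force()[2]>4: break
zz=z-k
for d in range(86,64,-5):
    bot.servo_line(tcp(X,Y,zz,d),Rz(d),v=.02); rd(d)
E
```

```text
lift [ 0.5758 -0.1938  0.1448] [ 3.0152  0.0169 -0.4909] [-0.011  -0.6466  0.0185] 25.18
True [ 0.5762 -0.1939  0.1435] [ 1.258  -0.8689 -2.0564] [-0.1101 -0.5409 -0.0559] 25.38
0.0003 [ 0.576  -0.1939  0.1432] [ 3.5409 -0.7353 -0.0043] [-0.0361 -0.7658 -0.0239] 25.63
0.0006 [ 0.576  -0.1939  0.143 ] [2.6898 0.2553 1.0702] [ 0.0137 -0.8369 -0.0531] 25.88
0.001 [ 0.576  -0.1939  0.1426] [2.8685 0.1888 1.4035] [-0.0439 -0.8464  0.0412] 26.13
86 [ 0.576  -0.1942  0.1425] [ 3.9026 -2.4001  1.749 ] [-0.2389 -0.9788 -0.0372] 26.39
81 [ 0.576  -0.1942  0.1425] [ 4.8145 -1.9254  1.3692] [-0.3284 -1.0148  0.0017] 26.64
76 [ 0.5759 -0.1943  0.1425] [ 5.0146 -2.2678  1.5728] [-0.4145 -0.9928 -0.0244] 26.89
71 [ 0.5758 -0.1943  0.1424] [ 4.211  -1.5093  0.7634] [-0.5068 -1.019   0.0425] 27.14
66 [ 0.5758 -0.1944  0.1424] [ 3.3318 -2.4538  0.7773] [-0.6168 -0.9757  0.0414] 27.39
```

```bash
sed -i 's/e=.00105/e=.0015/; s/^X,Y=.*/X,Y=.5751,-.1938/' h.py; cat >> h.py <<'E'
def down(d,z0,z1,F=4,step=.0004):
    for z in np.arange(z0,z1-1e-6,-step):
        bot.servo_line(tcp(X,Y,z,d),Rz(d),v=.01)
        f=bot.current_ft_force()
        if f[2]>F: break
    rd(("down",d,round(z,4))); return f[2]>F,z
E
python3 - <<'E'
from h import *
print(down(66,.1424,.1396))
E
```

```text
('down', 66, np.float64(0.1396)) [ 0.5765 -0.1944  0.1397] [ 0.1584 -3.26    3.438 ] [-0.5324  0.0794 -0.0204] 29.39
(np.False_, np.float64(0.13959999999999992))
```

```bash
cat >> h.py <<'E'
def rect(im,c,yaw=6.,z=.085,half=.04,n=320,XY=None):
    cx,cy=XY if XY is not None else (X,Y)
    a=np.radians(yaw); ex=np.array([np.cos(a),np.sin(a)]); ey=np.array([-ex[1],ex[0]])
    u=np.linspace(half,-half,n); A,B=np.meshgrid(u,u,indexing="ij") # rows: +x at top, cols: +y at left
    P=np.stack([cx+(A+.087)*ex[0]+B*ey[0],cy+(A+.087)*ex[1]+B*ey[1],np.full_like(A,z)],-1).reshape(-1,3)
    q=proj(c,P).reshape(n,n,2).astype(np.float32); return cv2.remap(im,q[...,0],q[...,1],cv2.INTER_CUBIC)
E
python3 - <<'E'
from h import *
t=np.load("pics/t.npy");s=np.load("pics/s.npy")
s1=save("side","x7"); d=66-14; bot.servo_line(tcp(X,Y,.1396,d),Rz(d),v=.02); rd(d); s2=save("side","x8")
d=66-28; bot.servo_line(tcp(X,Y,.1396,d),Rz(d),v=.02); rd(d); s3=save("side","x9")
r=[rect(i,c)[...,::-1] for i,c in((t,"top"),(s,"side"),(s1,"side"),(s2,"side"),(s3,"side"))]
r=[cv2.resize(x,(250,250)) for x in r]+[cv2.resize(s3[122:172,249:299,::-1],(250,250))]
cv2.imwrite("pics/need.png",np.vstack([np.hstack(r[:3]),np.hstack(r[3:])]))
E
```

```text
52 [ 0.5763 -0.1947  0.1397] [-1.3893 -2.8997  5.3612] [-0.5445  0.2606  0.0401] 29.83
38 [ 0.5759 -0.1949  0.1397] [-1.7326 -2.6637  5.3647] [-0.4097  0.3458  0.0075] 30.27
```

View pics/need.png

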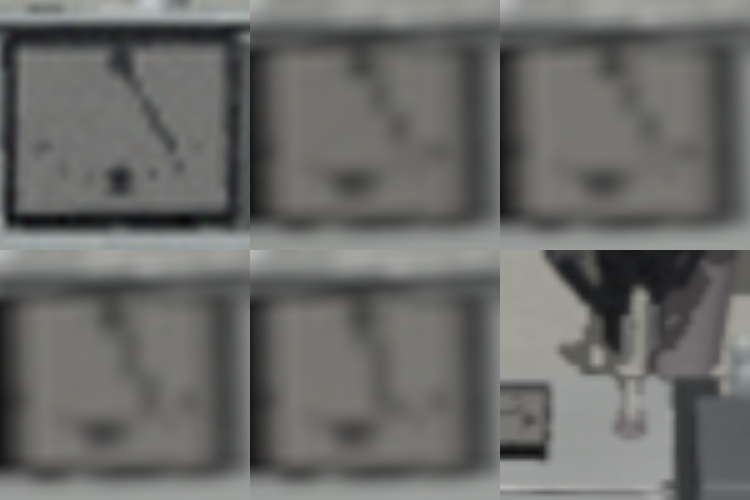

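The rectified meter views show the blade is seated. The needle has swung from about 0.54 (tip at (174,150) in the first panel) to about 0.27 in the fifth, towards the block at (120,180). I'll measure it numerically and turn the rest.

```bash
cat > needle.py <<'E'
from h import *
from scipy.ndimage import map_coordinates
# rect at 320 px / 80 mm = 4 px/mm
def score(g,px,py,th):
    r=np.arange(7,31,.5)*4; b=cv2.GaussianBlur(g,(0,0),2)
    return np.array([map_coordinates(b,[py+r*np.cos(t),px+r*np.sin(t)],order=1).mean() for t in th])
TH=np.arange(-.3,.9,.01)
def angle(g,px,py):
    s=score(g,px,py,TH); i=int(np.clip(s.argmin(),2,len(TH)-3)); c=np.polyfit(TH[i-2:i+3],s[i-2:i+3],2)
    return -c[1]/2/c[0],s.min()-np.median(s)
def gray(im,c,**k): return rect(im,c,**k).astype(float).mean(2)
def pivot(gs,x0,y0):
    best=min(((sum(angle(g,px,py)[1] for g in gs),px,py) for px in range(x0-10,x0+11,2) for py in range(y0-10,y0+11,2)))
    return best[1:]
E
python3 - <<'E'
from needle import *
t=np.load("pics/t.npy");L=lambda n:cv2.imread(f"pics/{n}.png")[...,::-1]
gt=gray(t,"top"); p=pivot([gt],154,78); print("top",p,angle(gt,*p))
gs=[gray(L(n),"side") for n in("x2","x7","x8","x9")]; q=pivot(gs,142,80); print("side",q,[np.round(angle(g,*q),3) for g in gs])
# needle b same views
dB=np.array([.557-.5763,-.0535+.1939])
tb=gray(t,"top",XY=np.array([X,Y])+dB); p2=pivot([tb],154,78); print("b top",p2,angle(tb,*p2))
sb=gray(L("x2"),"side",XY=np.array([X,Y])+dB); p3=pivot([sb],142,80); print("b side",p3,angle(sb,*p3),angle(sb,*q))
cv2.imwrite("pics/nd.png",np.hstack([gt,tb,gs[0],gs[3],sb])); 
E
```

```text
top (158, 86) (np.float64(0.5391509349812024), np.float64(-29.664085115426715))
side (132, 88) [array([  0.667, -15.03 ]), array([  0.667, -15.326]), array([  0.57, -14.18]), array([  0.425, -11.318])]
b top (160, 88) (np.float64(-0.035423887650991775), np.float64(-37.513774265230424))
b side (148, 90) (np.float64(-0.06547002533240105), np.float64(-22.84160032320095)) (np.float64(0.11728057623728055), np.float64(-17.89685102197612))[ WARN:0@8.653] global loadsave.cpp:1063 imwrite_ Unsupported depth image for selected encoder is fallbacked to CV_8U.
```

```bash
python3 - <<'E'
from needle import *
for d in(21,4): bot.servo_line(tcp(X,Y,.1397,d),Rz(d),v=.02); rd(d)
s=save("side","x10")
L=lambda n:cv2.imread(f"pics/{n}.png")[...,::-1]
gs=[gray(L(n),"side") for n in("x2","x7","x8","x9","x10")]
dB=np.array([.557-.5763,-.0535+.1939]); sb=gray(s,"side",XY=np.array([X,Y])+dB)
for q in((143,79),(140,79),(146,79)): print(q,[angle(g,*q)[0].round(3) for g in gs])
print("b",[angle(sb,x,79)[0].round(3) for x in(143,146,149)])
cv2.imwrite("pics/nd2.png",np.hstack([cv2.resize(g,(390,390)) for g in(gs[-1],sb)]).astype(np.uint8))
E
```

```text
21 [ 0.5755 -0.1951  0.1397] [-1.6482 -2.2592  5.6516] [-0.3452  0.4111  0.0823] 30.77
4 [ 0.5751 -0.1951  0.1397] [-1.0886 -1.4013  5.9562] [-0.2145  0.4247  0.0173] 31.23
(143, 79) [np.float64(0.497), np.float64(0.496), np.float64(0.415), np.float64(0.274), np.float64(0.001)]
(140, 79) [np.float64(0.529), np.float64(0.529), np.float64(0.447), np.float64(0.307), np.float64(0.037)]
(146, 79) [np.float64(0.465), np.float64(0.463), np.float64(0.382), np.float64(0.24), np.float64(-0.034)]
b [np.float64(-0.007), np.float64(-0.042), np.float64(-0.077)]
```

View pics/nd2.png

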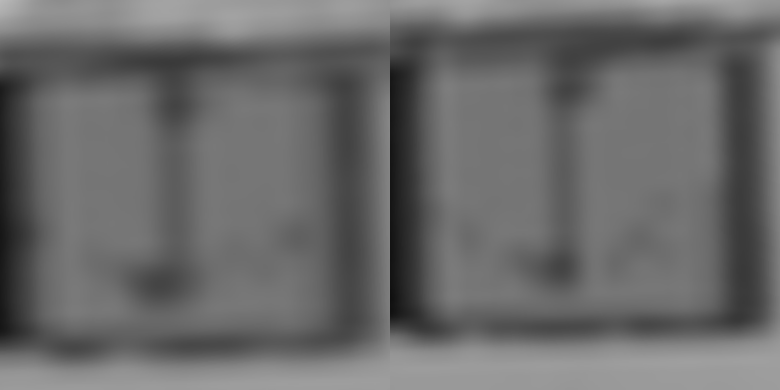

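Here the needle (column ~175) still sits slightly to the right of A's block at (160,285), while B's needle runs straight into its own block. That fits about 5° of initial slack, so I'll turn 5.5° more, lift out, and check from the top camera at the stand.

```bash
python3 - <<'E'
from needle import *
d=-1.5; bot.servo_line(tcp(X,Y,.1397,d),Rz(d),v=.02); rd(d)
s=save("side","x11"); g=gray(s,"side"); print(angle(g,143,79))
bot.servo_line(tcp(X,Y,.160,d),v=.06); rd("up"); bot.servo_line(tcp(X,Y,.26,d),v=.25)
bot.move_to([.5674,.2112,.26],Rz(6)); 
t=save("top","x12"); s=save("side","x13"); rd("stand")
t0=np.load("pics/t.npy")
dB=np.array([.557-.5763,-.0535+.1939])
gt=gray(t,"top"); tb=gray(t,"top",XY=np.array([X,Y])+dB); gs=gray(s,"side"); sb=gray(s,"side",XY=np.array([X,Y])+dB)
for y in(73,77): print([angle(gt,x,y)[0].round(3) for x in(150,152,154,156)],[angle(tb,x,y)[0].round(3) for x in(152,154,156,158)])
print(angle(gs,143,79))
cv2.imwrite("pics/nd3.png",np.hstack([cv2.resize(g,(390,390)) for g in(gt,tb)]).astype(np.uint8))
E
```

```text
-1.5 [ 0.5749 -0.195   0.1397] [-1.6493 -1.006   4.807 ] [-0.2099  0.4363 -0.0216] 31.52
(np.float64(0.0015253442995380082), np.float64(-17.97270197660241))
up [ 0.5751 -0.1951  0.1602] [-0.4932  0.336  -1.0436] [-0.0006 -0.1032  0.0027] 32.07
stand [0.5678 0.2101 0.2599] [ 0.6105 -0.4606 -0.6459] [0.0276 0.0241 0.0245] 34.23
[np.float64(0.014), np.float64(-0.009), np.float64(-0.032), np.float64(-0.056)] [np.float64(0.061), np.float64(0.037), np.float64(0.012), np.float64(-0.012)]
[np.float64(0.012), np.float64(-0.01), np.float64(-0.033), np.float64(-0.057)] [np.float64(0.062), np.float64(0.037), np.float64(0.012), np.float64(-0.012)]
(np.float64(-0.29952739741369766), np.float64(-6.489105246301065))
```

View pics/nd3.png

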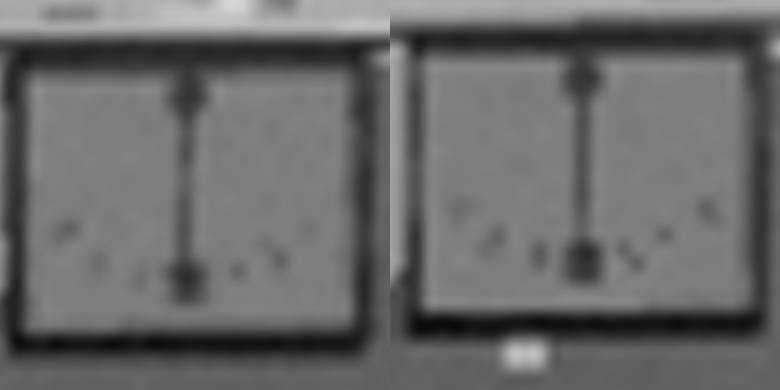

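The top view shows A's needle (column ~186) running from its pivot at (187,97) into the middle of its block at (187,280), and B is unchanged. Now I'll return the tool.

```bash
python3 - <<'E'
from h import *
bot.servo_line([.5674,.2112,.130],Rz(6),v=.15); rd("above")
r=bot.servo_line([.5674,.2112,.0715],v=.04,stop_force=6); rd(r)
E
```

```text
above [0.5679 0.2112 0.1309] [-0.3829 -0.2881  0.2652] [ 0.0207  0.0356 -0.0043] 35.24
True [0.568  0.211  0.0715] [ 1.2983 -0.098   0.3093] [-0.0594 -0.0827  0.0106] 36.7
```

```bash
python3 - <<'E'
from needle import *
bot.open(); rd("open")
p=bot.current_eef_pos(); bot.servo_line([p[0],p[1],.16],v=.1); bot.servo_line([p[0],p[1],.30],v=.25)
bot.move_to([.42,.30,.32],Rz(6)); bot.wait(.3)
t=save("top","x14");s=save("side","x15"); rd("end")
for n in("tool","tool_tip"):
  for c in("top","side"): print(n,c,[(round(r["score"],2),w(c,r["point"])) for r in bot.tip_of(c,n)[:2]])
t0=np.load("pics/t.npy");s0=np.load("pics/s.npy")
gt=gray(t,"top"); print([angle(gt,x,75)[0].round(3) for x in(150,152,154)])
def z(im,c,P,m):
    q=np.round(proj(c,P)[0]).astype(int); x,y=q-m; return cv2.resize(im[y:y+2*m,x:x+2*m,::-1],(260,260),interpolation=cv2.INTER_CUBIC)
S=[.57,.235,.08];A=[.6,-.12,.08]
cv2.imwrite("pics/end.png",np.vstack([np.hstack([z(t,"top",S,25),z(s,"side",S,30),z(s0,"side",S,30)]),np.hstack([z(t,"top",A,65),z(s,"side",A,65),z(t,"top",[.55,.0,.05],128)])]))
E
```

```text
open [0.569  0.2107 0.0718] [ 0.8487 -0.1731  0.1429] [ 0.0488  0.0388 -0.0355] 37.41
end [0.4205 0.2997 0.3197] [-0.7136 -0.6988  0.7293] [ 0.0288 -0.0155 -0.0056] 40.28
tool top [(0.62, array([0.5693, 0.2149, 0.0066]))]
tool side [(0.59, array([0.5671, 0.2109, 0.0077]))]
tool_tip top [(0.17, array([0.5668, 0.2107, 0.0564]))]
tool_tip side [(0.42, array([ 0.5998, -0.0474,  0.0689]))]
[np.float64(0.013), np.float64(-0.01), np.float64(-0.033)]
```

View pics/end.png

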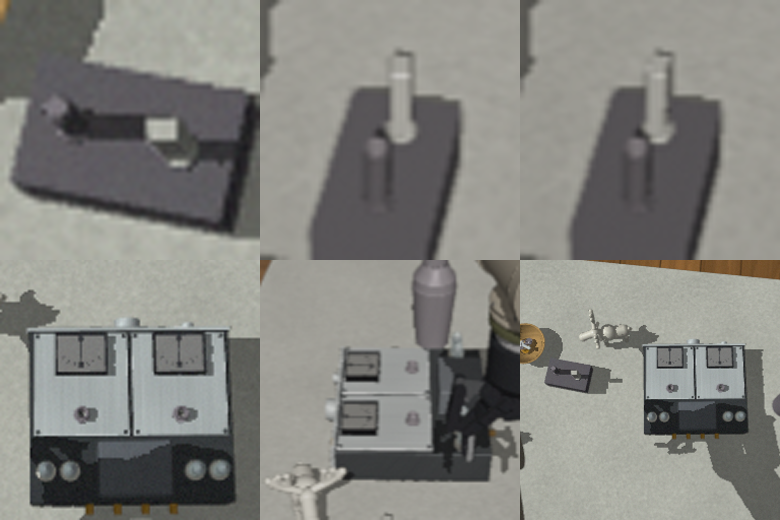

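The tool stands upright and fully home, just as it did at the start. Both needles are on their blocks and nothing else has moved.

```bash
python3 -c "
from plant import bot
print(bot.hand_in())"
```

```text
the job is handed in; nothing more can be done
None
```

I turned the drifted meter's needle back to within about 0.02 rad of the middle of its block and put the tool back upright in its hole; I handed the job in at about 40 s, the last pictures show nothing else moved, and the verdict was not shown.

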